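Seat the last linear bearing in the printer carriage and hold it down

ROBOT

A 7-joint arm with a two-finger parallel gripper is mounted at the origin on the work surface. World frame = base frame: x ahead of the robot, y to its left, z up, the work surface at z = 0. Lengths are in m, angles in rad, forces in N, time in s.
With the tool pointing down it reaches from about 0.35 to 0.9 m from the base axis. Payload 8.1 kg.
Tool frame: the origin (TCP) lies at the very end of the fingers, on their centre line; the grasp point (between the pads) lies 19 mm behind it (arm.grip_depth is the distance from the TCP to the grasp point, in m); x points along the fingers, z is the direction in which the jaws open and shut, and the axes are right-handed (so a half turn about x gives the same grasp; the last joint's range is limited). The gripper opens to 92 mm and grips with 3 to 60 N. Pads are 19 mm wide; open, the fingers measure 130 mm over their backs; the gripper's body (75 mm by 190 mm) begins 47 mm behind the grasp point.
Start: joints at [1.169, 0.434, 0.025, 1.573, -0.012, 1.134, -0.075], TCP at [0.184, -0.597, 0.227] pointing down, gripper open.
Joint ranges: [-2.62, 2.62], [-0.44, 2.09], [-1.27, 1.32], [0.08, 2.57], [-1.32, 4.46], [0.12, 2], [-2.74, 2.74]. Speed limits (rad/s): [2.22, 2.22, 3.01, 3.01, 3.14, 3.14, 3.14].

INTERFACE

Orientations are given as a rotation vector (axis times angle).
In Python, from cell import status, cams, arm gives the robot as it stands. The module is installed in compiled form; this text tells all that it offers.
- The arm moves only by the tool step_arm, never from a script. Its argument "rows" is a list of rows, each a list of 7 numbers: the gripper command: -1 is fully open, 1 is shut, values between are in proportion, then the shift along the tool's x, y, z as a fraction of full scale, then the turn, a rotation vector about the tool's x, y, z as a fraction of full scale. In form: [[grip, x, y, z, rx, ry, rz], ...]. A call has 1 to 12 rows; each row is the pose to reach, as a shift and turn from the pose commanded when the call began, along the tool's axes at that moment; what a row does not reach only later rows make up. Full scale, the value 1, is 80 cm for a shift and 60 degrees for a turn. A row lasts 1/12 s, in which the tool goes at most 41.7 mm and 7.16 degrees, less where a joint would pass 70% of its speed; a pose out of reach is approached as far as the arm can. A call with a number of a shift or a turn outside -1 to 1 is refused whole. A call with a gripper value outside its range is refused whole. The fingers move at their own pace and stop on an object; "newtons" is the grip in N (left out, the last holds). Time passes only in rows, so rows that repeat a pose let the fingers close. It gives the time, the measured TCP pose, the force and the opening at its end, in the units of the state.
- status.observe(): the state, without advancing time (a new reading comes with each control period).
- cams.get_image(name): name is "side" or "top"; returns a dict with "pixels" (400x640x3 uint8, red, green, blue), "range_z" (400x640 float32, m along the optical axis (not along the pixel's ray), 0 where there is no reading), "camera_matrix" (3x3 intrinsics, pixels), "eye" and "attitude" of the camera in the world. Camera axes: x right, y down, z forward; pixel columns grow to the right and rows downward; lengths in m; the calibration is good to about 2 mm. A picture is of the moment at which its call begins.
- arm.sign_off(): hands the job in, once; it reports no verdict.
The state is a dict: "clock": time; "joints": joint angles; "dq": joint speeds; "joint_efforts": joint torques, N m; "position": TCP position; "ee_rot": TCP orientation; "force": force on the tool from outside, world axes, zero at the start; "ft_torque": the same for the moment, N m; "width": opening from 0.0 (shut) to 1.0 (fully open).
Only numpy, scipy, OpenCV 4.12 (cv2) and the standard library are available. Lean on these libraries where they do the work, as an engineer would, in place of code of your own. Each camera call takes 0.05 s, during which the arm holds its last target.

TASK

The upturned printer carriage still lacks one bearing: take the long bearing out of the tray and lower it, without dropping it, into the empty V saddle, lying along the V with its ends level with the ends of the saddle. Press it down with about the weight of a kilogram so that it bears on both sloping faces, not on one alone, and finish while still holding it pressed like that, ready for its straps to be screwed on. Leave the loose straps, the short bearing and the hex driver where they are.

Things in the scene. Friction and masses are not known exactly. Their poses are not given: they have to be found in the camera images.
- bearing: the long linear bearing, a plain steel cylinder 28 mm in diameter and 70 mm long with black end seals, about 130 g; it lies loose in the tray and can roll. Origin at its middle, on its axis; x along the axis, level (either end may go either way)
- tray: shallow fixed grey plastic tray, 130 mm (x) by 150 mm (y) outside, 9 mm high over all, floor and walls 3 mm thick. Origin at the centre of its underside, on the bench
- carriage: the upturned carriage: an aluminium plate 216 mm (x) by 220 mm (y) by 6 mm, fixed flat on the bench, with three equal orange saddles on it (two already hold a bearing under steel straps, one is empty; which of the three spots is empty varies) and a small orange belt clip 20 mm tall at its centre. Origin at the centre of its underside; x runs along the saddles
- saddle: the empty orange saddle, fixed on the plate, 70 mm long (x, along the V) and 64 mm wide (y): a foot 6 mm thick and at each end a 15 mm long V rib, 48 mm wide and 22 mm high from the saddle's underside; between the ribs a 40 mm long gap open down to the foot, where fingers can reach. Smooth rigid plastic: a bearing let go in the V settles onto both faces by itself. Origin at the centre of its underside, which lies 6 mm above the bench
- face_left: the sloping V face of the empty saddle on its +y side, 45 degrees, on both ribs. Same origin and axes as the saddle
- face_right: the sloping V face of the empty saddle on its -y side, 45 degrees, on both ribs. Same origin and axes as the saddle
- seat (a point): where the middle of the bearing's axis lies when it is seated: 27.8 mm above the saddle's underside (33.8 mm above the bench, the crown of the bearing then 47.8 mm above the bench), midway along the saddle; x along the V. Upright axes as the saddle
- fitted_a: a saddle like the empty one, fixed, with its bearing and two steel straps on it, 44 mm high from its underside. Origin at the centre of its underside; not to be worked on
- fitted_b: the second such fitted saddle, same size
- short_bearing: short steel bearing, 28 mm in diameter and 37 mm tall, standing on end on the bench beyond the work; leave alone. Origin at the centre of its underside
- strap_a: loose bent steel strap, an arch about 51 mm (y) by 12 mm (x) and 22 mm high, on the bench beyond the work; leave alone. Origin under its centre
- strap_b: a second strap of the same shape; leave alone
- hex_driver: hex driver, black handle 26 mm thick and 95 mm long, thin 90 mm shaft, lying on the bench beyond the work; leave alone. Origin under the front end of the handle, x along the shaft
Not all that is in view belongs to the job. Leave any orange look-alike of the bearing alone.

How it is judged:
By the outcome, as a careful person would: the job done as asked, in the order asked, and still so for the second after the job is handed in, while the arm keeps its last pose, push and grip.
It also fails if it takes over 45 s, if anything falls off the work surface, if the arm or the gripper's body presses on something with over 40 N, if the wrist force passes 120 N, or if a joint passes its speed limit or range.

## Working session

There is one attempt and no reset: what is moved stays moved. The work goes in short steps, Python scripts to look and compute and a tool call to move; the robot and the scene stay as the last step left them, time stands still between calls to the robot, and variables do not carry over. Pictures are saved under pics/ and viewed, and the job is handed in when it is done.

Besides the shell and the picture viewer there is one more tool, called after "Emit:" by a JSON object that holds its "fn" and its "kwargs", one argument or row to a line. step_arm: Moves the arm, as the interface text tells. Its arguments: {"type":"object","properties":{"rows":{"type":"array","items":{"type":"array","items":{"type":"number"}}},"newtons":{"type":"number"}},"required":["rows"]}

```bash
mkdir -p pics
python3 - <<'E'
from cell import status,cams,arm
import cv2,numpy as np
s=status.observe();print(s,arm.grip_depth)
for n in("top","side"):
    d=cams.get_image(n);cv2.imwrite(f"pics/{n}0.png",d["pixels"][:,:,::-1]);print(n,d["camera_matrix"],d["eye"],d["attitude"])
    np.savez(f"pics/{n}0.npz",**d)
E
```

```text
{'clock': 0.0, 'joints': array([ 1.16938941,  0.43520673,  0.02495317,  1.57408958, -0.01158569,
        1.13400834, -0.07507177]), 'dq': array([-1.43212512e-03,  8.90595442e-04,  4.19898712e-04, -3.71905566e-04,
       -2.35903524e-04,  7.55272618e-06,  4.46912840e-04]), 'joint_efforts': array([-8.63323912e-04, -6.67847514e+01,  9.84368138e-01, -3.14462757e+01,
       -6.06258097e-02,  4.27764840e-02,  1.56438714e-04]), 'position': array([ 0.18378849, -0.59683072,  0.22595776]), 'ee_rot': array([ 0.98719908,  1.33723855, -0.98585543]), 'force': array([ 0.35127756,  0.13241873, -0.33298063]), 'ft_torque': array([ 0.05802111, -0.01760934, -0.00463368]), 'width': 0.9993963563572758} 0.0188
top [[448.35281142   0.         321.8069608 ]
 [  0.         448.35281142 194.60010754]
 [  0.           0.           1.        ]] [ 0.45175504 -0.02212493  0.95244266] [-2.16736813  2.13797612 -0.15368105]
side [[369.04063588   0.         318.48755911]
 [  0.         369.04063588 195.69703351]
 [  0.           0.           1.        ]] [ 0.30002509 -0.57172389  0.58582814] [-2.2232364   0.53957934 -0.225336  ]
```

View pics/top0.png

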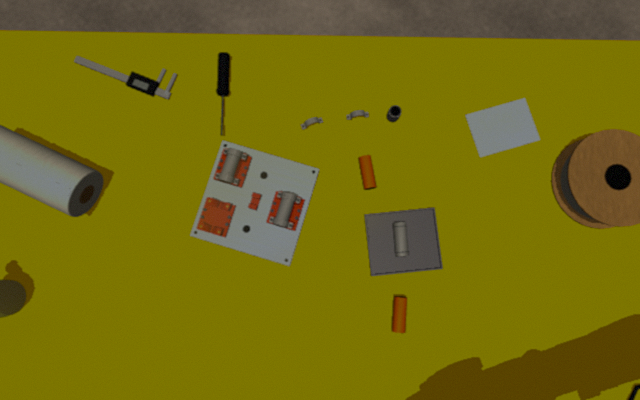

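View pics/side0.png

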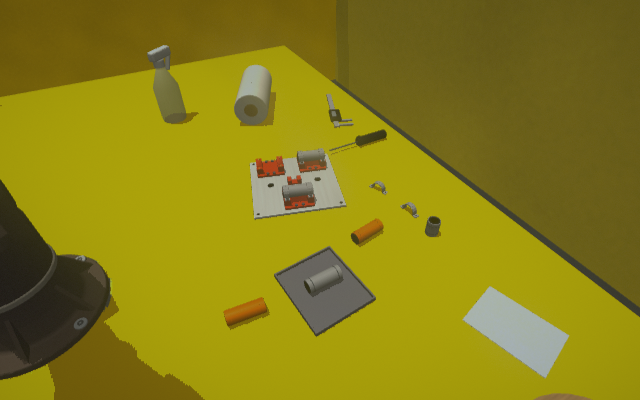

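The top view shows the bearing in the tray at about (401,238) and the empty saddle at about (216,216). Fitted saddles are at (233,167) and (286,209), and the orange look-alikes at (367,172) and (400,314). I'll enlarge both spots and measure them.

```bash
cat > h.py <<'E'
import numpy as np,cv2
from scipy.spatial.transform import Rotation as R
def cloud(d):
    K=d["camera_matrix"];z=d["range_z"].astype(float);v,u=np.mgrid[:z.shape[0],:z.shape[1]]
    p=np.stack([(u-K[0,2])/K[0,0]*z,(v-K[1,2])/K[1,1]*z,z],-1)
    w=p@R.from_rotvec(d["attitude"]).as_matrix().T+d["eye"]; w[z==0]=np.nan
    return w
def proj(d,P):
    q=(np.atleast_2d(P)-d["eye"])@R.from_rotvec(d["attitude"]).as_matrix()
    K=d["camera_matrix"];return np.c_[q[:,0]/q[:,2]*K[0,0]+K[0,2],q[:,1]/q[:,2]*K[1,1]+K[1,2]]
def atz(d,u,v,z):
    K=d["camera_matrix"];r=R.from_rotvec(d["attitude"]).as_matrix()@np.array([(u-K[0,2])/K[0,0],(v-K[1,2])/K[1,1],1])
    return d["eye"]+r*(z-d["eye"][2])/r[2]
def load(n): return dict(np.load(f"pics/{n}.npz"))
def crop(d,u0,v0,u1,v1,k,f):
    cv2.imwrite(f,cv2.resize(np.ascontiguousarray(d["pixels"][v0:v1,u0:u1,::-1]),None,fx=k,fy=k,interpolation=cv2.INTER_CUBIC))
E
python3 - <<'E'
from h import *
t=load("top0");s=load("side0")
crop(t,355,195,455,285,8,"pics/c1.png")
crop(t,185,135,325,270,5,"pics/c2.png")
crop(s,240,135,360,225,6,"pics/c3.png")
for n,d in(("t",t),("s",s)):
    w=cloud(d)
    pts={"t":[(401,238),(401,225),(401,250),(380,250),(430,250),(216,215),(300,180),(250,300),(350,60),(400,314)],"s":[(323,279),(270,167),(300,280),(325,215),(270,240)]}[n]
    for u,v in pts: print(n,u,v,w[v,u].round(4))
E
```

```text
t 401 238 [ 0.4917 -0.1899  0.0294]
t 401 225 [ 0.5184 -0.1904  0.0283]
t 401 250 [ 0.4672 -0.1897  0.0291]
t 380 250 [ 0.4671 -0.1503  0.0027]
t 430 250 [ 0.4685 -0.256   0.0013]
t 216 215 [0.5354 0.1957 0.0111]
t 300 180 [0.6136 0.0209 0.0047]
t 250 300 [ 3.605e-01  1.198e-01 -2.000e-04]
t 350 60 [ 8.885e-01 -8.540e-02 -3.000e-04]
t 400 314 [ 0.3392 -0.187   0.0252]
s 323 279 [ 0.4873 -0.1984  0.027 ]
s 270 167 [0.5336 0.1962 0.0124]
s 300 280 [ 0.4552 -0.1636  0.0024]
s 325 215 [ 0.5825 -0.0239  0.0008]
s 270 240 [ 4.421e-01 -3.730e-02  4.000e-04]
```

View pics/c1.png

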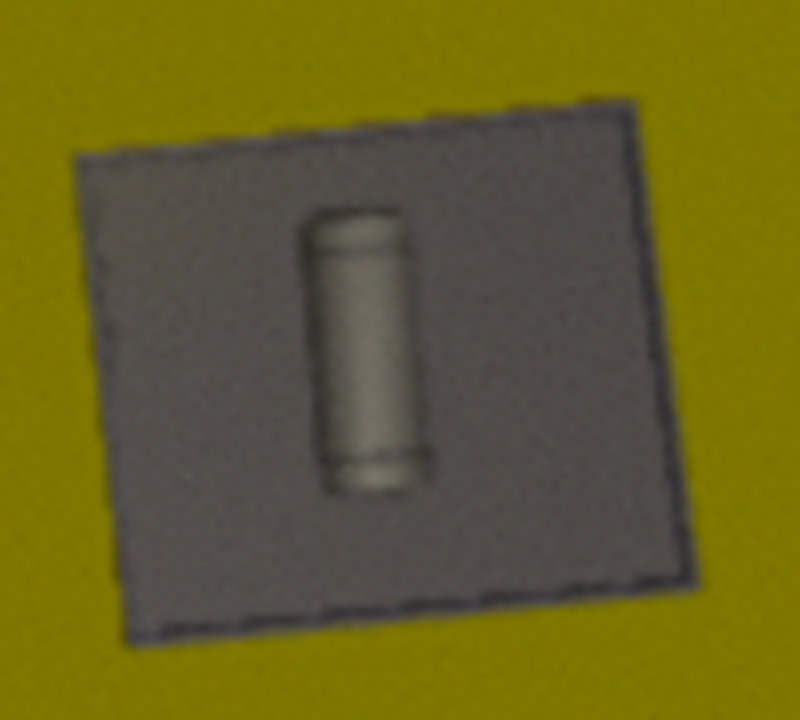

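View pics/c2.png

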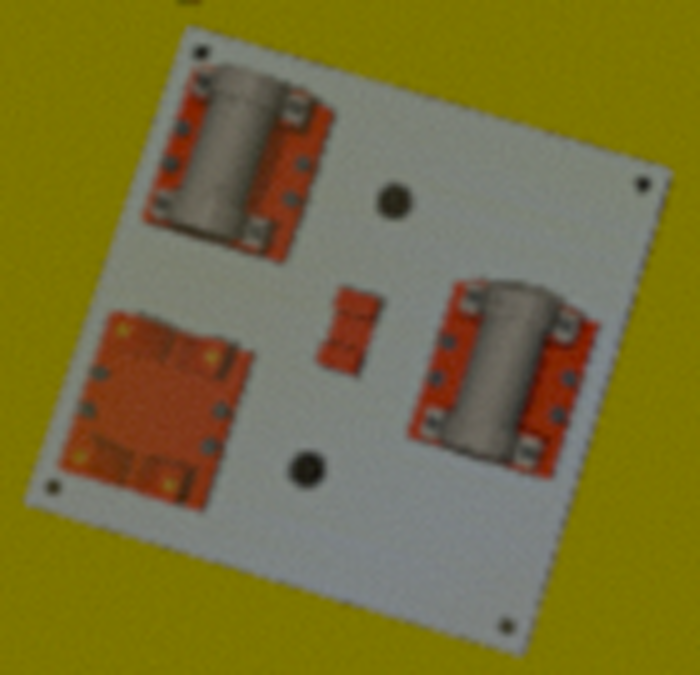

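View pics/c3.png

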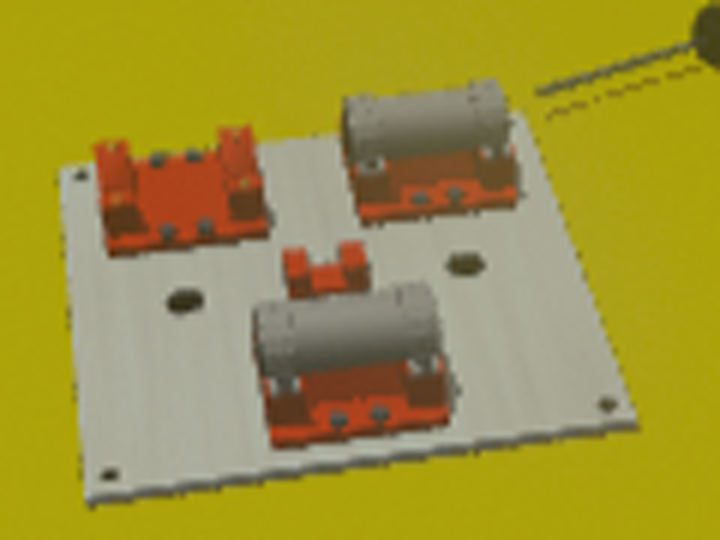

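```bash
cat > m.py <<'E'
from h import *
def rectfit(P):
    (c,(a,b),th)=cv2.minAreaRect((P[:,:2]*1000).astype(np.float32))
    return np.array(c).round(1),round(a,1),round(b,1),round(th,2)
for n in("top0","side0"):
    d=load(n);w=cloud(d);px=d["pixels"].astype(int)
    hsv=cv2.cvtColor(d["pixels"],cv2.COLOR_RGB2HSV)
    print(n,"tab z",np.nanmedian(w[(w[...,0]>.35)&(w[...,0]<.45)&(abs(w[...,1]-.1)<.1)][:,2]))
    # bearing
    m=(w[...,2]>.011)&(abs(w[...,0]-.492)<.05)&(abs(w[...,1]+.19)<.04)
    P=w[m];print("bearing n",m.sum(),"zmax",np.percentile(P[:,2],[90,98]).round(4))
    Q=P[P[:,2]>.022];c=Q.mean(0);u,s,vt=np.linalg.svd(Q-c,full_matrices=False);a=vt[0]*np.sign(vt[0][0])
    # cylinder fit
    from scipy.optimize import least_squares
    def res(p):
        ax=np.array([np.cos(p[2]),np.sin(p[2]),0]);q=P-np.array([p[0],p[1],p[3]])
        return np.linalg.norm(q-np.outer(q@ax,ax),axis=1)-.014
    r=least_squares(res,[c[0],c[1],np.arctan2(a[1],a[0]),.017],loss='soft_l1',f_scale=.002)
    p=r.x;ax=np.array([np.cos(p[2]),np.sin(p[2])]);t=(P[:,:2]-p[:2])@ax
    print(" axis dir deg",np.degrees(p[2]).round(2),"z",p[3].round(4),"extent",t.min().round(4),t.max().round(4),"centre",(p[:2]+ax*(t.min()+t.max())/2).round(4),"rms",np.sqrt(np.mean(r.fun**2)).round(4))
    # plate
    m=((hsv[...,1]<110)|(hsv[...,0]<15))&(abs(w[...,0]-.565)<.17)&(abs(w[...,1]-.12)<.17)
    m=m.astype(np.uint8);nl,l,st,ce=cv2.connectedComponentsWithStats(m);k=1+np.argmax(st[1:,4]);m=l==k
    v,u=np.nonzero(m);P=np.array([atz(d,a,b,.006) for a,b in zip(u,v)]);print("plate",rectfit(P),m.sum())
    # saddle
    m=(hsv[...,0]<12)&(hsv[...,1]>140)&(abs(w[...,0]-.535)<.055)&(abs(w[...,1]-.196)<.055)
    m=m.astype(np.uint8);nl,l,st,ce=cv2.connectedComponentsWithStats(m);k=1+np.argmax(st[1:,4]);m=l==k
    v,u=np.nonzero(m);P=np.array([atz(d,a,b,.012) for a,b in zip(u,v)]);print("saddle",rectfit(P),m.sum())
    Q=w[m];Q=Q[Q[:,2]>.020];print(" ribs",Q.mean(0),rectfit(Q),len(Q))
E
python3 m.py
```

```text
top0 tab z -0.0004744243627552436
bearing n 466 zmax [0.0308 0.0323]
 axis dir deg 4.54 z 0.0161 extent 0.8992 0.9696 centre [ 0.4903 -0.19  ] rms 0.0013
plate (array([565.7, 115.6]), 220.8, 216.6, 73.98) 10434
saddle (array([532.4, 195.6]), 61.8, 69.5, 74.24) 837
 ribs [0.53595532 0.1956972  0.02568165] (array([532.6, 196.9]), 48.7, 68.4, 73.94) 177
side0 tab z 0.0003460729496801984
bearing n 568 zmax [0.0309 0.0319]
 axis dir deg 4.62 z 0.0168 extent 0.1004 0.1715 centre [ 0.4907 -0.1902] rms 0.0019
plate (array([570.2, 127.7]), 253.1, 214.6, 74.0) 4736
saddle (array([534.7, 200.6]), 78.9, 69.8, 75.43) 327
 ribs [0.53371726 0.19882582 0.02556715] (array([532.4, 195.2]), 45.0, 68.7, 73.81) 81
```

```bash
cat > go.py <<'E'
from h import *
from cell import status
def plan(pos,axis_deg):
    s=status.observe();R0=R.from_rotvec(s["ee_rot"]).as_matrix()
    best=None
    for k in(90,-90):
        a=np.radians(axis_deg+k);z=np.array([np.cos(a),np.sin(a),0]);x=np.array([0,0,-1.]);M=np.c_[x,np.cross(z,x),z]
        rv=R.from_matrix(R0.T@M).as_rotvec()
        if best is None or np.linalg.norm(rv)<np.linalg.norm(best):best=rv
    sh=R0.T@(np.array(pos)-s["position"])
    print("clock",s["clock"],"pos",s["position"].round(4),"tool z",R0[:,2].round(3),"x",R0[:,0].round(4),"F",s["force"].round(2),"w",round(s["width"],3),"j7",s["joints"][6].round(2))
    print("shift mm",(sh*1000).round(1),"rows",(sh/.8).round(4),"turn deg",np.degrees(best).round(2),"rows",(np.degrees(best)/60).round(4))
if __name__=="__main__":
    import sys;a=list(map(float,sys.argv[1:]));plan(a[:3],a[3])
E
python3 go.py .4905 -.190 .15 4.6
```

```text
clock 0.1 pos [ 0.1838 -0.5969  0.226 ] tool z [ 0.294 -0.956 -0.001] x [-5.0e-04  1.3e-03 -1.0e+00] F [-0.98  0.5  -0.75] w 1.0 j7 -0.08
shift mm [  76.4  412.9 -298.5] rows [ 0.0955  0.5161 -0.3731] turn deg [12.52 -0.08  0.02] rows [ 0.2086 -0.0013  0.0003]
```

Emit:
{"fn": "step_arm", "kwargs": {
  "rows": [
    [-0.1,0,0.516,-0.373,0.2086,0,0],
    [-0.1,0,0.516,-0.373,0.2086,0,0],
    [-0.1,0,0.516,-0.373,0.2086,0,0],
    [-0.1,0,0.516,-0.373,0.2086,0,0],
    [-0.1,0,0.516,-0.373,0.2086,0,0],
    [-0.1,0,0.516,-0.373,0.2086,0,0],
    [-0.1,0,0.516,-0.373,0.2086,0,0],
    [-0.1,0,0.516,-0.373,0.2086,0,0],
    [-0.1,0,0.516,-0.373,0.2086,0,0],
    [-0.1,0,0.516,-0.373,0.2086,0,0],
    [-0.1,0,0.516,-0.373,0.2086,0,0],
    [-0.1,0,0.516,-0.373,0.2086,0,0]
  ],
  "newtons": 20
}}

```text
clock: 1.1
position: [0.4856, -0.1963, 0.2266]
ee_rot: [1.15, 1.246, -1.15]
force: [0.6, -1.4, 0.2]
width: 0.55
```

```bash
python3 go.py .4905 -.190 .08 4.6
```

```text
clock 1.1 pos [ 0.4856 -0.1963  0.2266] tool z [ 0.08  -0.997  0.   ] x [-3.e-04 -1.e-04 -1.e+00] F [ 0.62 -1.38  0.19] w 0.55 j7 -1.26
shift mm [146.6   5.4  -5.9] rows [ 0.1833  0.0067 -0.0073] turn deg [-0.01  0.    0.02] rows [-0.0001  0.      0.0003]
```

Emit:
{"fn": "step_arm", "kwargs": {
  "rows": [
    [-0.1,0.18,0,0,0,0,0],
    [-0.1,0.18,0,0,0,0,0],
    [-0.1,0.18,0,0,0,0,0],
    [-0.1,0.18,0,0,0,0,0],
    [-0.1,0.18,0,0,0,0,0],
    [-0.1,0.18,0,0,0,0,0],
    [-0.1,0.18,0,0,0,0,0]
  ]
}}

```text
clock: 1.68
position: [0.4861, -0.1985, 0.0841]
ee_rot: [1.15, 1.244, -1.149]
force: [0.4, 0.1, 0.1]
width: 0.55
```

```bash
python3 go.py .4905 -.190 .005 4.6
python3 - <<'E'
from h import *
from cell import cams
for n in("top","side"):
    d=cams.get_image(n);np.savez(f"pics/{n}1.npz",**d)
    p=proj(d,[.4905,-.19,.03])[0].astype(int);crop(d,p[0]-60,p[1]-55,p[0]+60,p[1]+55,5,f"pics/{n}1.png")
E
```

```text
clock 1.6833 pos [ 0.4861 -0.1985  0.0841] tool z [ 0.08  -0.997  0.001] x [ 1.8e-03 -6.0e-04 -1.0e+00] F [0.44 0.07 0.11] w 0.55 j7 -1.3
shift mm [79.1  5.  -8.1] rows [ 0.0989  0.0062 -0.0102] turn deg [-0.01  0.04 -0.1 ] rows [-0.0002  0.0007 -0.0017]
```

View pics/side1.png

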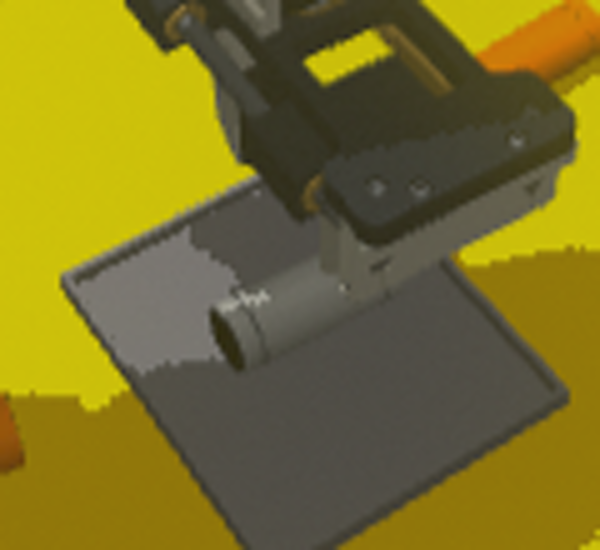

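View pics/top1.png

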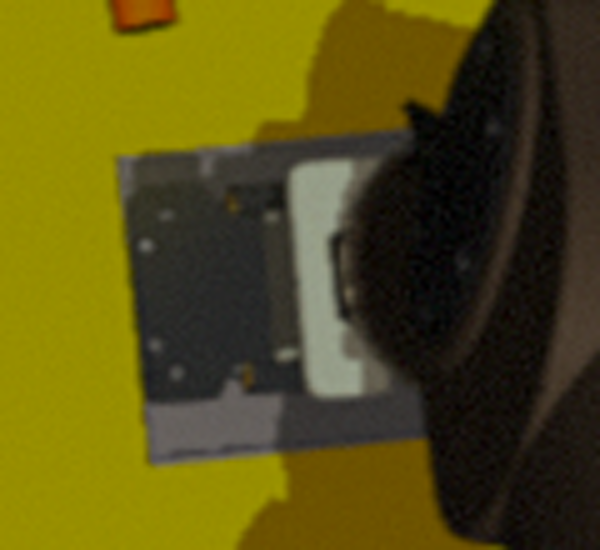

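Emit:
{"fn": "step_arm", "kwargs": {
  "rows": [
    [-0.1,0,0.0062,-0.0102,0,0,0],
    [-0.1,0,0.0062,-0.0102,0,0,0],
    [-0.1,0.03,0.0062,-0.0102,0,0,0],
    [-0.1,0.05,0.0062,-0.0102,0,0,0],
    [-0.1,0.07,0.0062,-0.0102,0,0,0],
    [-0.1,0.085,0.0062,-0.0102,0,0,0],
    [-0.1,0.09,0.0062,-0.0102,0,0,0],
    [-0.1,0.09,0.0062,-0.0102,0,0,0]
  ]
}}

```text
clock: 2.45
position: [0.4891, -0.1891, 0.0103]
ee_rot: [1.149, 1.247, -1.15]
force: [-0.3, -0.2, 0.1]
width: 0.552
```

```bash
python3 go.py .4905 -.190 .006 4.6
```

```text
clock 2.45 pos [ 0.4891 -0.1891  0.0103] tool z [ 0.081 -0.997 -0.   ] x [-1.e-03  4.e-04 -1.e+00] F [-0.31 -0.24  0.11] w 0.552 j7 -1.34
shift mm [4.3 1.3 1. ] rows [0.0054 0.0016 0.0012] turn deg [ 0.03 -0.03  0.05] rows [ 0.0005 -0.0005  0.0009]
```

Emit:
{"fn": "step_arm", "kwargs": {
  "rows": [
    [-0.1,0.0045,0.0016,0.0,0,0,0],
    [-0.1,0.0045,0.0016,0.0,0,0,0],
    [0.3,0.0045,0.0016,0.0,0,0,0],
    [0.6,0.0045,0.0016,0.0,0,0,0],
    [1,0.0045,0.0016,0.0,0,0,0],
    [1,0.0045,0.0016,0.0,0,0,0],
    [1,0.0045,0.0016,0.0,0,0,0],
    [1,0.0045,0.0016,0.0,0,0,0]
  ],
  "newtons": 20
}}

```text
clock: 3.12
position: [0.4908, -0.1896, 0.0074]
ee_rot: [1.15, 1.246, -1.15]
force: [-0.8, 0.1, 3.7]
width: 0.299
```

```bash
python3 go.py .4905 -.190 .006 4.6
```

```text
clock 3.1167 pos [ 0.4908 -0.1896  0.0074] tool z [ 0.08  -0.997  0.   ] x [ 4.e-04 -3.e-04 -1.e+00] F [-0.77  0.09  3.7 ] w 0.299 j7 -1.34
shift mm [ 1.4 -0.3  0.3] rows [ 0.0017 -0.0004  0.0004] turn deg [-0.01  0.02 -0.02] rows [-0.0001  0.0003 -0.0004]
```

Emit:
{"fn": "step_arm", "kwargs": {
  "rows": [
    [1,-0.01,0,0,0,0,0],
    [1,-0.02,0,0,0,0,0],
    [1,-0.04,0,0,0,0,0],
    [1,-0.07,0,0,0,0,0],
    [1,-0.1,0,0,0,0,0],
    [1,-0.13,0,0,0,0,0],
    [1,-0.15,0,0,0,0,0],
    [1,-0.15,0,0,0,0,0],
    [1,-0.15,0,0,0,0,0]
  ]
}}

```text
clock: 3.87
position: [0.4911, -0.1897, 0.1284]
ee_rot: [1.15, 1.244, -1.149]
force: [-0.4, -0.7, -0.4]
width: 0.296
```

```bash
python3 go.py .5325 .196 .13 -16
python3 - <<'E'
from h import *
from cell import cams
for n in("side",):
    d=cams.get_image(n);np.savez(f"pics/{n}2.npz",**d)
    p=proj(d,[.4905,-.19,.14])[0].astype(int);crop(d,p[0]-60,p[1]-55,p[0]+60,p[1]+55,5,f"pics/{n}2.png")
E
```

```text
clock 3.8667 pos [ 0.4911 -0.1897  0.1284] tool z [ 0.08  -0.997  0.001] x [ 2.2e-03 -8.0e-04 -1.0e+00] F [-0.43 -0.65 -0.45] w 0.296 j7 -1.3
shift mm [  -1.8   72.2 -381.1] rows [-0.0023  0.0902 -0.4764] turn deg [20.6   0.03 -0.13] rows [ 0.3433  0.0005 -0.0022]
```

View pics/side2.png

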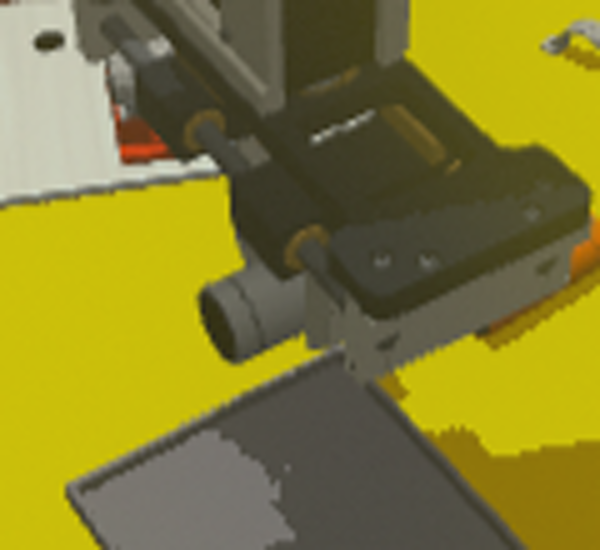

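The bearing is held level and clear of the tray, so I'm carrying it over to the saddle.

Emit:
{"fn": "step_arm", "kwargs": {
  "rows": [
    [1,0,0.0082,-0.0433,0.031,0,0],
    [1,0,0.0164,-0.0866,0.062,0,0],
    [1,0,0.0246,-0.13,0.094,0,0],
    [1,0,0.0328,-0.173,0.125,0,0],
    [1,0,0.041,-0.2165,0.156,0,0],
    [1,0,0.049,-0.26,0.187,0,0],
    [1,0,0.0574,-0.303,0.218,0,0],
    [1,0,0.0656,-0.3465,0.25,0,0],
    [1,0,0.0738,-0.39,0.281,0,0],
    [1,0,0.082,-0.433,0.312,0,0],
    [1,0,0.0902,-0.4764,0.3433,0,0],
    [1,0,0.0902,-0.4764,0.3433,0,0]
  ]
}}

```text
clock: 4.92
position: [0.5305, 0.2053, 0.126]
ee_rot: [1.409, 1.073, -1.406]
force: [0.3, 1.5, -0.5]
width: 0.298
```

Emit:
{"fn": "step_arm", "kwargs": {
  "rows": [
    [1,0,0,0,0,0,0],
    [1,0,0,0,0,0,0],
    [1,0,0,0,0,0,0],
    [1,0,0,0,0,0,0]
  ]
}}

```text
clock: 5.25
position: [0.5319, 0.1944, 0.1266]
ee_rot: [1.412, 1.062, -1.414]
force: [-0.3, 0.2, -2.0]
width: 0.294
```

```bash
python3 go.py .5325 .196 .05 -16
python3 - <<'E'
from h import *
from cell import cams
for n in("side","top"):
    d=cams.get_image(n);np.savez(f"pics/{n}3.npz",**d)
    p=proj(d,[.5325,.196,.07])[0].astype(int);crop(d,p[0]-50,p[1]-45,p[0]+50,p[1]+45,7,f"pics/{n}3.png")
E
```

```text
clock 5.25 pos [0.5319 0.1944 0.1266] tool z [-0.278 -0.961  0.001] x [-9.0e-04 -1.1e-03 -1.0e+00] F [-0.31  0.17 -2.03] w 0.294 j7 -2.38
shift mm [76.6  0.2 -1.8] rows [ 0.0958  0.0003 -0.0023] turn deg [-0.11  0.07  0.03] rows [-0.0019  0.0012  0.0005]
```

View pics/side3.png

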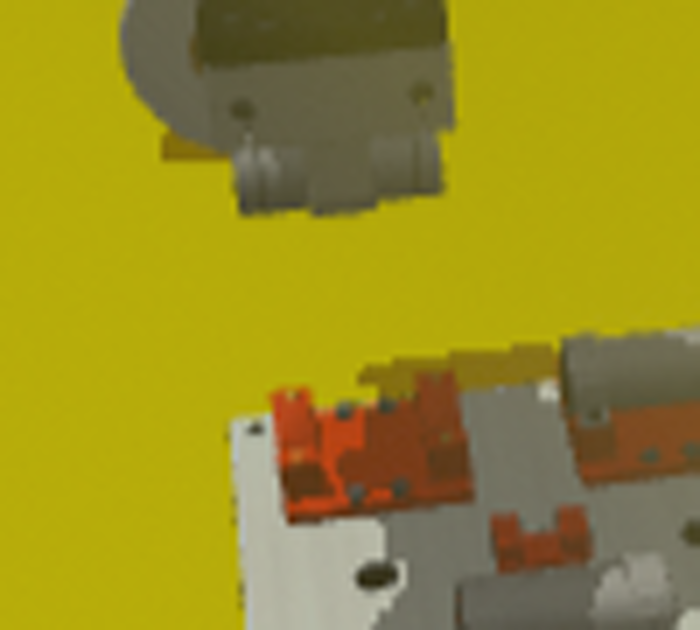

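View pics/top3.png

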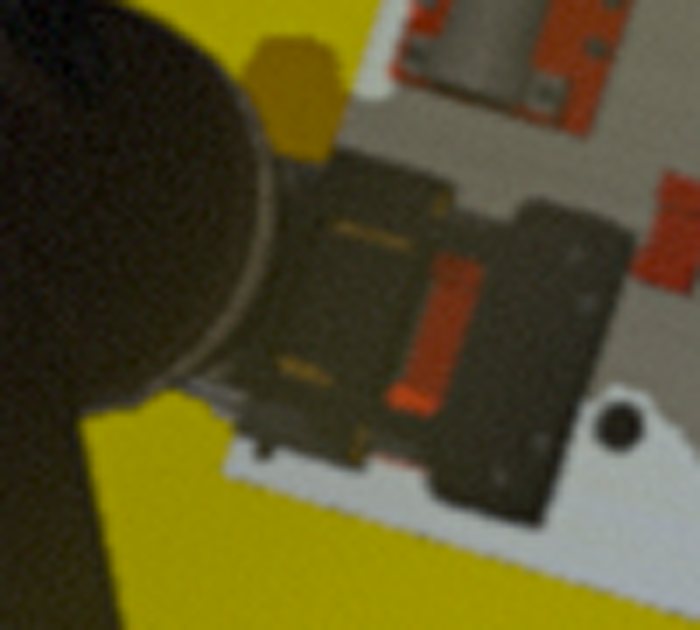

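Run:
```python
from h import *
d=load("side3");w=cloud(d)
a=np.radians(-16);ax=np.array([np.cos(a),np.sin(a)]);nx=np.array([-ax[1],ax[0]])
c=np.array([.5325,.196])
q=w[...,:2]-c; s=q@ax; n=q@nx; z=w[...,2]
m=(abs(s)<.06)&(abs(n)<.03)&(z>.105)&(z<.16)
print(m.sum(),z[m].min(),z[m].max())
for zl in np.arange(.118,.16,.004):
    k=m&(abs(z-zl)<.002); print(zl.round(3),k.sum(),(s[k].min()*1e3).round(1) if k.any() else 0,(s[k].max()*1e3).round(1) if k.any() else 0,(n[k].min()*1e3).round(1) if k.any() else 0)
# saddle in side0
for nm in("side0","top0"):
    d0=load(nm);w=cloud(d0);q=w[...,:2]-c; s=q@ax; n=q@nx; z=w[...,2]
    hsv=cv2.cvtColor(d0["pixels"],cv2.COLOR_RGB2HSV)
    k=(hsv[...,0]<12)&(hsv[...,1]>140)&(abs(s)<.05)&(abs(n)<.045)
    for lo,hi in((.009,.015),(.020,.026),(.026,.032)):
        kk=k&(z>lo)&(z<hi);print(nm,lo,kk.sum(),np.percentile(s[kk]*1e3,[0,2,98,100]).round(1),np.percentile(n[kk]*1e3,[0,2,98,100]).round(1))
```

```text
209 0.12411114782340182 0.15129484313584135
0.118 0 0 0 0
0.122 0 0 0 0
0.126 11 -34.0 33.6 -16.4
0.13 27 -33.6 33.8 -23.7
0.134 28 -33.1 33.8 -27.4
0.138 43 -34.5 34.0 -29.7
0.142 37 -32.1 35.0 -17.2
0.146 46 -34.0 35.5 -29.6
0.15 17 -28.4 32.0 -29.6
0.154 0 0 0 0
0.158 0 0 0 0
side0 0.009 221 [-32.7 -29.   28.4  34.8] [-33.3 -32.   27.1  29.4]
side0 0.02 37 [-34.1 -33.9  34.2  34.5] [-19.8  -1.5  14.7  14.8]
side0 0.026 44 [-33.1 -32.8  33.6  34.4] [-23.4 -22.6  21.5  21.7]
top0 0.009 547 [-34.7 -30.8  30.   32.5] [-31.4 -30.4  29.7  30.9]
top0 0.02 89 [-34.1 -33.7  33.3  33.9] [-23.5 -23.2  24.   25.2]
top0 0.026 88 [-34.4 -33.9  32.9  34. ] [-23.2 -23.2  24.6  25.1]
```

Emit:
{"fn": "step_arm", "kwargs": {
  "rows": [
    [1,0.02,0.0003,-0.0023,-0.0019,0.0012,0],
    [1,0.04,0.0003,-0.0023,-0.0019,0.0012,0],
    [1,0.06,0.0003,-0.0023,-0.0019,0.0012,0],
    [1,0.08,0.0003,-0.0023,-0.0019,0.0012,0],
    [1,0.095,0.0003,-0.0023,-0.0019,0.0012,0],
    [1,0.107,0.0003,-0.0023,-0.0019,0.0012,0],
    [1,0.113,0.0003,-0.0023,-0.0019,0.0012,0],
    [1,0.113,0.0003,-0.0023,-0.0019,0.0012,0],
    [1,0.113,0.0003,-0.0023,-0.0019,0.0012,0]
  ]
}}

```text
clock: 6.1
position: [0.5329, 0.1978, 0.037]
ee_rot: [1.412, 1.066, -1.41]
force: [-0.3, -0.8, -0.9]
width: 0.299
```

Emit:
{"fn": "step_arm", "kwargs": {
  "rows": [
    [1,0,0,0,0,0,0],
    [1,0,0,0,0,0,0],
    [1,0,0,0,0,0,0]
  ]
}}

```text
clock: 6.35
position: [0.5331, 0.198, 0.0374]
ee_rot: [1.412, 1.066, -1.409]
force: [0.4, -0.3, -1.2]
width: 0.298
```

```bash
python3 go.py .5325 .196 .0242 -16
python3 - <<'E'
from h import *
from cell import cams
for n in("side",):
    d=cams.get_image(n);np.savez(f"pics/{n}4.npz",**d)
    p=proj(d,[.5325,.196,.03])[0].astype(int);crop(d,p[0]-40,p[1]-40,p[0]+40,p[1]+30,9,f"pics/{n}4.png")
E
```

```text
clock 6.35 pos [0.5331 0.198  0.0374] tool z [-0.274 -0.962 -0.002] x [ 0.0014  0.0016 -1.    ] F [ 0.43 -0.26 -1.21] w 0.298 j7 -2.4
shift mm [13.2 -0.1  2.2] rows [ 0.0164 -0.0001  0.0027] turn deg [ 0.11 -0.11 -0.05] rows [ 0.0019 -0.0019 -0.0009]
```

View pics/side4.png

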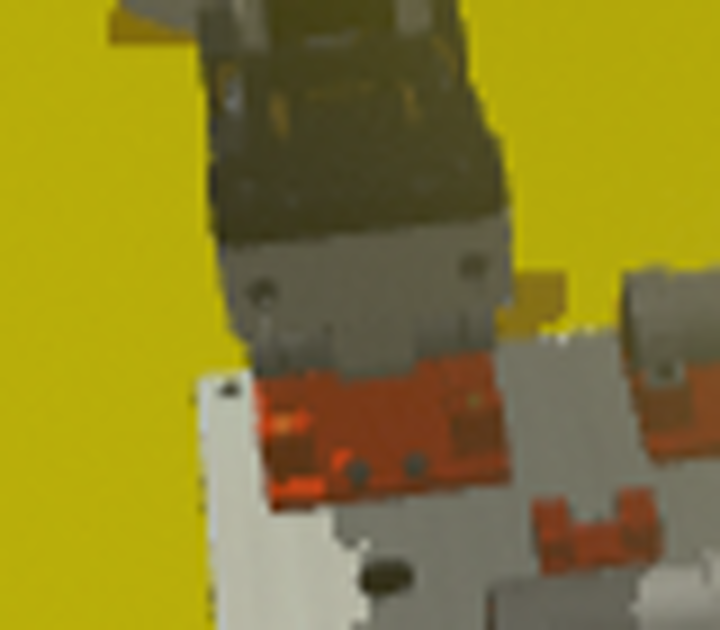

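Emit:
{"fn": "step_arm", "kwargs": {
  "rows": [
    [1,0,0,0.0027,0,0,0],
    [1,0,0,0.0027,0,0,0],
    [1,0,0,0.0027,0,0,0],
    [1,0,0,0.0027,0,0,0]
  ]
}}

```text
clock: 6.73
position: [0.5321, 0.1958, 0.0368]
ee_rot: [1.412, 1.066, -1.41]
force: [0.6, -0.1, -2.4]
width: 0.298
```

```bash
python3 go.py .5325 .196 .0242 -16
```

```text
clock 6.7333 pos [0.5321 0.1958 0.0368] tool z [-0.274 -0.962 -0.001] x [ 4.0e-04  1.2e-03 -1.0e+00] F [ 0.61 -0.07 -2.36] w 0.298 j7 -2.4
shift mm [12.6  0.3 -0.3] rows [ 0.0157  0.0004 -0.0004] turn deg [ 0.11 -0.07 -0.  ] rows [ 0.0019 -0.0012 -0.    ]
```

Emit:
{"fn": "step_arm", "kwargs": {
  "rows": [
    [1,0,0,0,0,0,0],
    [1,0,0,0,0,0,0],
    [1,0,0,0,0,0,0]
  ]
}}

```text
clock: 6.98
position: [0.5321, 0.1958, 0.0367]
ee_rot: [1.411, 1.066, -1.41]
force: [-0.1, 0.0, -1.7]
width: 0.298
```

```bash
python3 go.py .5325 .196 .0242 -16
```

```text
clock 6.9833 pos [0.5321 0.1958 0.0367] tool z [-0.274 -0.962 -0.001] x [ 4.0e-04  1.2e-03 -1.0e+00] F [-0.14  0.02 -1.74] w 0.298 j7 -2.4
shift mm [12.5  0.3 -0.3] rows [ 0.0156  0.0004 -0.0003] turn deg [ 0.12 -0.07 -0.  ] rows [ 0.0019 -0.0012 -0.    ]
```

Emit:
{"fn": "step_arm", "kwargs": {
  "rows": [
    [1,0.003,0.0004,0,0.0019,-0.001,0],
    [1,0.006,0.0004,0,0.0019,-0.001,0],
    [1,0.009,0.0004,0,0.0019,-0.001,0],
    [1,0.011,0.0004,0,0.0019,-0.001,0],
    [1,0.012,0.0004,0,0.0019,-0.001,0],
    [1,0.012,0.0004,0,0.0019,-0.001,0],
    [1,0.012,0.0004,0,0.0019,-0.001,0]
  ]
}}

```text
clock: 7.57
position: [0.5324, 0.1957, 0.027]
ee_rot: [1.412, 1.064, -1.412]
force: [0.3, -0.3, -1.5]
width: 0.301
```

Emit:
{"fn": "step_arm", "kwargs": {
  "rows": [
    [1,0.001,0,0,0,0,0],
    [1,0.0015,0,0,0,0,0],
    [1,0.0015,0,0,0,0,0]
  ]
}}

```text
clock: 7.82
position: [0.5324, 0.1957, 0.0259]
ee_rot: [1.412, 1.064, -1.412]
force: [-0.4, -0.8, -1.5]
width: 0.3
```

```bash
python3 go.py .5325 .196 .0242 -16
```

```text
clock 7.8167 pos [0.5324 0.1957 0.0259] tool z [-0.276 -0.961 -0.   ] x [ 1.e-04  1.e-04 -1.e+00] F [-0.38 -0.81 -1.53] w 0.3 j7 -2.4
shift mm [ 1.7  0.  -0.3] rows [ 0.0021  0.     -0.0004] turn deg [-0.   -0.01 -0.  ] rows [-0.     -0.0001 -0.    ]
```

Emit:
{"fn": "step_arm", "kwargs": {
  "rows": [
    [1,0.0008,0,0,0,0,0],
    [1,0.0012,0,0,0,0,0],
    [1,0.0012,0,0,0,0,0]
  ]
}}

```text
clock: 8.07
position: [0.5326, 0.1959, 0.0251]
ee_rot: [1.412, 1.064, -1.411]
force: [0.4, 1.0, -0.1]
width: 0.294
```

Emit:
{"fn": "step_arm", "kwargs": {
  "rows": [
    [1,0.0008,0,0,0,0,0],
    [1,0.0008,0,0,0,0,0],
    [1,0.0008,0,0,0,0,0]
  ]
}}

```text
clock: 8.32
position: [0.5328, 0.1963, 0.0246]
ee_rot: [1.413, 1.064, -1.411]
force: [0.6, 1.6, 2.5]
width: 0.296
```

Contact on both faces now, with slightly more load on the right (-y) face. I'm moving 0.5 mm toward +y and pressing further.

Emit:
{"fn": "step_arm", "kwargs": {
  "rows": [
    [1,0,0,-0.0006,0,0,0],
    [1,0.0006,0,-0.0006,0,0,0],
    [1,0.0006,0,-0.0006,0,0,0],
    [1,0.0006,0,-0.0006,0,0,0]
  ]
}}

```text
clock: 8.65
position: [0.533, 0.1966, 0.0242]
ee_rot: [1.413, 1.064, -1.411]
force: [-0.2, 2.7, 5.0]
width: 0.299
```

```bash
cat > f.py <<'E'
from h import *
from cell import status
s=status.observe();a=np.radians(-16);R0=R.from_rotvec(s["ee_rot"]).as_matrix()
ax=np.array([np.cos(a),np.sin(a),0]);nx=np.array([-ax[1],ax[0],0]);F=s["force"];T=s["ft_torque"]
print("t",s["clock"],"along",(F@ax).round(2),"lat",(F@nx).round(2),"z",F[2].round(2),"T",T.round(2),"pos",s["position"].round(4),"w",s["width"].round(3))
q=s["position"]-np.array([.5325,.196,0]);print("s",(q@ax*1e3).round(2),"n",(q@nx*1e3).round(2),"toolx",R0[:,0].round(4))
E
python3 f.py
```

```text
Traceback (most recent call last):
  File "f.py", line 5, in <module>
    print("t",s["clock"],"along",(F@ax).round(2),"lat",(F@nx).round(2),"z",F[2].round(2),"T",T.round(2),"pos",s["position"].round(4),"w",s["width"].round(3))
                                                                                                                                         ^^^^^^^^^^^^^^^^
AttributeError: 'float' object has no attribute 'round'
```

Emit:
{"fn": "step_arm", "kwargs": {
  "rows": [
    [1,0,0,-0.0007,0,0,0],
    [1,0.0002,0,-0.0015,0,0,0],
    [1,0.0002,0,-0.0015,0,0,0],
    [1,0.0002,0,-0.0015,0,0,0]
  ]
}}

```text
clock: 8.98
position: [0.533, 0.1967, 0.0241]
ee_rot: [1.412, 1.063, -1.412]
force: [-1.3, -0.8, 8.6]
width: 0.297
```

```bash
sed -i 's/s\["width"\].round(3)/s["width"]/' f.py; python3 f.py
```

```text
t 8.9833 along -0.98 lat -1.15 z 8.61 T [-0.18  0.36  0.07] pos [0.533  0.1967 0.0241] w 0.2974969279777039
s 0.25 n 0.82 toolx [ 1.e-04 -6.e-04 -1.e+00]
```

Emit:
{"fn": "step_arm", "kwargs": {
  "rows": [
    [1,0.0002,-0.0003,0.0003,0,0,0],
    [1,0.0002,-0.0003,0.0003,0,0,0],
    [1,0.0002,-0.0003,0.0003,0,0,0],
    [1,0.0002,-0.0003,0.0003,0,0,0],
    [1,0.0002,-0.0003,0.0003,0,0,0],
    [1,0.0002,-0.0003,0.0003,0,0,0]
  ]
}}

```text
clock: 9.48
position: [0.533, 0.1967, 0.0241]
ee_rot: [1.412, 1.063, -1.412]
force: [-1.0, -0.7, 10.0]
width: 0.296
```

```bash
python3 f.py
python3 - <<'E'
from h import *
from cell import cams
for n in("side","top"):
    d=cams.get_image(n);np.savez(f"pics/{n}5.npz",**d)
    p=proj(d,[.5325,.196,.03])[0].astype(int);crop(d,p[0]-40,p[1]-40,p[0]+40,p[1]+30,9,f"pics/{n}5.png")
E
python3 f.py
```

```text
t 9.4833 along -0.82 lat -0.94 z 9.95 T [-0.22  0.24  0.03] pos [0.533  0.1967 0.0241] w 0.2956433365964326
s 0.27 n 0.81 toolx [ 8.e-04 -2.e-04 -1.e+00]
t 9.5833 along -0.91 lat -1.06 z 9.65 T [-0.21  0.17 -0.  ] pos [0.533  0.1967 0.0241] w 0.2975817799141849
s 0.27 n 0.81 toolx [ 8.e-04 -3.e-04 -1.e+00]
```

View pics/side5.png

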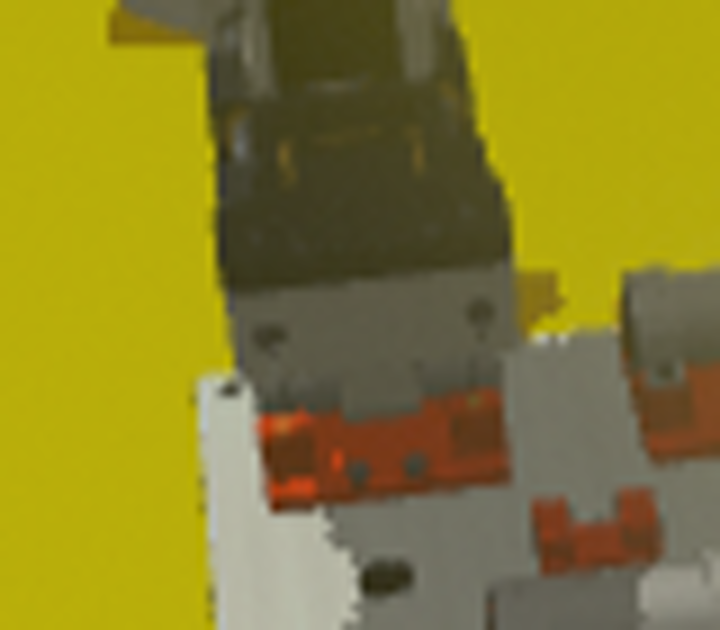

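View pics/top5.png

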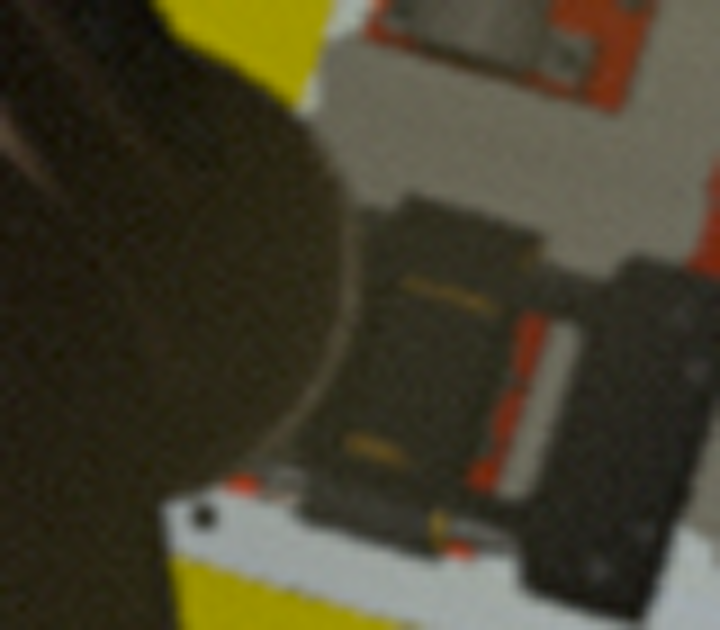

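Run:
```python
from h import *
a=np.radians(-16);ax=np.array([np.cos(a),np.sin(a)]);nx=np.array([-ax[1],ax[0]]);c=np.array([.5325,.196])
d=load("side5");w=cloud(d);q=w[...,:2]-c;s=q@ax;n=q@nx;z=w[...,2]
hsv=cv2.cvtColor(d["pixels"],cv2.COLOR_RGB2HSV);red=(hsv[...,0]<12)&(hsv[...,1]>140)
for lo in np.arange(.008,.056,.004):
    for nm,k0 in(("red",red),("grey",~red)):
        k=k0&(z>=lo)&(z<lo+.004)&(abs(s)<.045)&(abs(n)<.032)
        if k.sum()>4: print(lo.round(3),nm,k.sum(),np.sort(s[k]*1e3)[[0,1,2,-3,-2,-1]].round(1),"n",np.median(n[k]*1e3).round(1))
crop(d,*[int(x) for x in(lambda p:(p[0]-25,p[1]-18,p[0]+25,p[1]+18))(proj(d,[.5325,.196,.03])[0])],16,"pics/side5b.png")
# predicted pixel ends of bearing at seat
for sg in(-.035,.035):
    p=np.r_[c+ax*sg-nx*.0099,.0437];print(proj(d,p).round(1))
```

```text
0.008 red 52 [-32.2 -30.2 -29.9  24.2  29.3  32.2] n -21.5
0.008 grey 32 [-43.1 -37.9 -35.8  38.1  40.9  42.5] n -28.7
0.012 red 79 [-32.4 -29.6 -24.5  29.6  29.9  32.7] n -17.7
0.012 grey 24 [-29.2 -26.7 -24.2  25.3  33.   34.7] n -24.4
0.016 grey 19 [-34.2 -33.8 -31.7  30.7  31.1  33.4] n -23.4
0.02 grey 12 [-33.5 -30.9 -28.5  23.3  33.5  33.8] n -22.6
0.024 red 6 [-32.7 -32.2 -30.2 -25.2 -21.7 -19.9] n -19.5
0.024 grey 30 [-33.  -30.6 -29.3  31.4  34.1  35.5] n -21.2
0.028 red 13 [-32.3 -29.9 -29.6  31.9  32.3  34.4] n -20.5
0.028 grey 26 [-34.6 -31.9 -31.5  30.3  32.9  34.9] n -13.2
0.032 grey 30 [-34.  -28.5 -26.4  33.   35.6  36.1] n -12.8
0.036 grey 33 [-33.5 -33.2 -31.   33.2  33.7  36.3] n -12.5
0.04 grey 16 [-30.6 -27.8 -27.4   9.   11.5  31.9] n -28.7
0.044 grey 9 [-8.4 -8.1 -3.2  6.8  9.3 11.8] n -30.0
0.048 grey 10 [-7.8 -5.6 -5.3  7.1  9.6  9.9] n -30.3
[[255.  161.2]]
[[282.3 157.9]]
```

View pics/side5b.png

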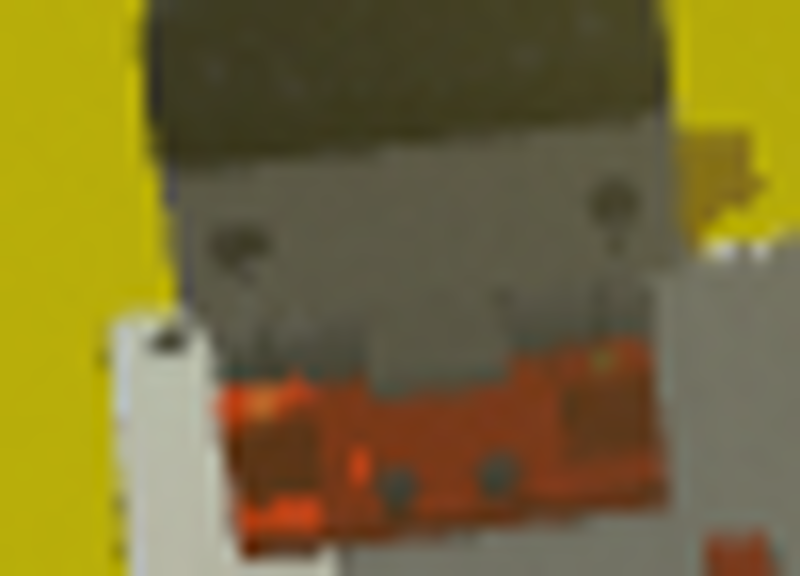

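Emit:
{"fn": "step_arm", "kwargs": {
  "rows": [
    [1,0,-0.0005,0.0005,0,0,0],
    [1,0,-0.0005,0.0005,0,0,0],
    [1,0,-0.0005,0.0005,0,0,0],
    [1,0,-0.0005,0.0005,0,0,0],
    [1,0,-0.0005,0.0005,0,0,0],
    [1,0,-0.0005,0.0005,0,0,0]
  ]
}}

```text
clock: 10.08
position: [0.533, 0.1967, 0.0241]
ee_rot: [1.413, 1.063, -1.411]
force: [1.1, -0.5, 8.0]
width: 0.298
```

```bash
python3 f.py
```

```text
t 10.0833 along 1.19 lat -0.18 z 7.99 T [-0.01 -0.12  0.03] pos [0.533  0.1967 0.0241] w 0.29826736677631577
s 0.25 n 0.79 toolx [ 1.6e-03  2.0e-04 -1.0e+00]
```

Emit:
{"fn": "step_arm", "kwargs": {
  "rows": [
    [1,0,0,0,0,0,0],
    [1,0,0,0,0,0,0],
    [1,0,0,0,0,0,0],
    [1,0,0,0,0,0,0],
    [1,0,0,0,0,0,0],
    [1,0,0,0,0,0,0],
    [1,0,0,0,0,0,0],
    [1,0,0,0,0,0,0]
  ]
}}

```text
clock: 10.75
position: [0.533, 0.1967, 0.0241]
ee_rot: [1.413, 1.063, -1.411]
force: [0.3, 0.5, 7.9]
width: 0.294
```

```bash
python3 f.py
```

```text
t 10.75 along 0.15 lat 0.61 z 7.91 T [ 0.01 -0.18  0.04] pos [0.533  0.1967 0.0241] w 0.2941094474729021
s 0.27 n 0.79 toolx [ 1.6e-03  2.0e-04 -1.0e+00]
```

Emit:
{"fn": "step_arm", "kwargs": {
  "rows": [
    [1,0.0003,0,0,0,0,0],
    [1,0.0003,0,0,0,0,0],
    [1,0.0003,0,0,0,0,0],
    [1,0.0003,0,0,0,0,0],
    [1,0.0003,0,0,0,0,0],
    [1,0.0003,0,0,0,0,0]
  ]
}}

```text
clock: 11.25
position: [0.533, 0.1967, 0.0241]
ee_rot: [1.413, 1.063, -1.411]
force: [-0.6, -0.8, 9.9]
width: 0.295
```

```bash
python3 f.py
```

```text
t 11.25 along -0.36 lat -0.93 z 9.91 T [-0.04  0.05  0.01] pos [0.533  0.1967 0.0241] w 0.29491780249896443
s 0.27 n 0.79 toolx [ 1.7e-03  2.0e-04 -1.0e+00]
```

Emit:
{"fn": "step_arm", "kwargs": {
  "rows": [
    [1,0,0,0,0,0,0],
    [1,0,0,0,0,0,0],
    [1,0,0,0,0,0,0],
    [1,0,0,0,0,0,0]
  ]
}}

```text
clock: 11.58
position: [0.533, 0.1967, 0.0241]
ee_rot: [1.413, 1.063, -1.411]
force: [-0.3, -0.7, 11.0]
width: 0.297
```

```bash
python3 f.py
```

```text
t 11.5833 along -0.09 lat -0.72 z 11.02 T [-0.09  0.03  0.01] pos [0.533  0.1967 0.0241] w 0.2972342019433907
s 0.26 n 0.8 toolx [ 1.7e-03  3.0e-04 -1.0e+00]
```

Emit:
{"fn": "step_arm", "kwargs": {
  "rows": [
    [1,0,0,0,0,0,0],
    [1,0,0,0,0,0,0],
    [1,0,0,0,0,0,0],
    [1,0,0,0,0,0,0]
  ]
}}

```text
clock: 11.92
position: [0.5329, 0.1967, 0.0241]
ee_rot: [1.413, 1.063, -1.411]
force: [0.1, -0.8, 9.9]
width: 0.302
```

```bash
python3 f.py
```

```text
t 11.9167 along 0.33 lat -0.72 z 9.87 T [-0.11  0.04  0.03] pos [0.5329 0.1967 0.0241] w 0.30188732365407694
s 0.23 n 0.81 toolx [ 1.7e-03  2.0e-04 -1.0e+00]
```

The push is steady at about 10 N, the sideways force is under 1 N, and the height matches the seat. Handing in.

```bash
python3 -c "
from cell import arm
print(arm.sign_off())"
```

```text
the job is handed in; nothing more can be done
None
```

I took the long bearing out of the tray, lowered it into the empty V saddle, and handed the job in at about 12 s with the gripper still holding it pressed down. I sent no moves near the straps, short bearing, hex driver or orange look-alikes, but took no final picture to confirm they hadn't shifted.

The last checks before hand-in:
- **Press:** the last three readings gave 9.9 to 11 N downward, about the weight of a kilogram.
- **Both faces loaded:** the sideways force across the V was 0.7 to 0.9 N. On first contact the right (-y) face carried more, so I shifted the bearing slightly toward the left one until the load evened out.
- **Height:** the bearing's axis came out at about 33.7 mm above the bench, against 33.8 mm when seated. This is worked out from the finger height and where the bearing sat in the grip.
- **Ends:** in the side view the bearing's ends were within about 0.5 to 1 mm of the saddle's ends, roughly as fine as the camera can measure. The top view could not confirm this because the gripper hid the ends.

One small disagreement: the bearing settled about 0.8 mm further toward +y than the saddle centre I measured from the cameras. That is within their 2 mm calibration, so I went by the contact forces instead.

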